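# Flip the hex key and nip up the bar clamp's screw

### The job

The red L-shaped hex key stands in its blue block with the long arm down. Take it out, flip it over and seat the end of its short arm fully in the dark cap screw of the bar clamp, then take hold of the outer half of the long arm and turn the screw clockwise (seen from above) until it comes up firmly tight, without overtightening it. Leave the key standing fully seated in the screw by its short arm, let go, and leave the other things on the bench alone.

Things in the scene. Friction and masses are not known exactly. Their poses are not given: they have to be found in the camera images.
- key_bend (a point): Bend of the loose red L-shaped hex key (hexagonal bar, 17 mm across flats, 19.6 mm over corners, about 0.38 kg): the crossing of the arms' centre lines. Its -z axis runs along the long arm (tip 150 mm away), +x along the short arm (tip 60 mm away). Flats face +y and -y, 17 mm apart, on both arms and at the bend. At the start 162 mm above the bench, the long arm down; it may lean 2 degrees.
- key_long_tip (a point): Centre of the end face of the key's long arm (end bright steel, tapered over the last 4 mm). Axes as key_bend.
- key_short_tip (a point): Centre of the end face of the key's short arm (end bright steel, tapered over the last 4 mm). Axes as key_bend.
- stand_top (a point): Top centre, 50 mm up, of the fixed blue block that holds the key: 70 x 70 x 50 mm on a dark foot 100 x 100 x 6 mm. Its slot, 21 mm along x by 18.5 mm along y, is 38 mm deep, so the key must rise 40 mm to come free. Its x axis is the way the key's short arm points at the start.
- socket (a point): Middle of the mouth of the hex socket (18.4 mm across flats, 22 mm deep) in the cap screw, 62 mm above the bench; its head is a dark cylinder 36 mm wide, 28 mm high. z is up. x points at a socket corner and the white mark, with a corner every 60 degrees from it. The short arm goes in pointing straight down, the long arm level along any of the six corners.
- socket_floor (a point): Centre of the socket's floor, 22 mm under its mouth, 40 mm above the bench: where the short tip rests when seated. Seated, the key's bend is 100 mm above the bench, the key has about 4 degrees of turning play each way and, let go, its long arm droops by up to 10 degrees.
- screw (a joint): Turn of the screw in rad, growing clockwise seen from above; starts between 0 and 0.35. It turns at 0.6 N m and stays where it is left. At 1.0 it is hard against its stop (the white mark on the head then points at about the red mark on the clamp): there the torque climbs quickly. Turn it only with the key's short arm in the socket.
- clamp: The fixed bar clamp, its origin on the bench under the screw: dark base plate 160 x 110 x 10 mm, aluminium block 60 x 78 mm up to 34 mm, a steel bar 16 mm thick and 260 mm long along x, 34 mm to the -y side of the screw. Apart from the screw it is nowhere higher than 45 mm.
- small_key: Bystander: a small dark hex key lying flat, 100 x 30 mm.
- spare_screw: Bystander: a bright spare cap screw standing on its head, 26 mm wide, 61 mm high.
- roller: Bystander: a steel grooved roller, 48 mm wide, 28 mm high.
- bobbin: Bystander: an orange bobbin, 90 mm wide, 50 mm high.
- grease_jar: Bystander: a yellow jar, 60 mm wide, 60 mm high.
- spanner: Bystander: a steel spanner lying flat, 180 mm long.
- parts_tray: Bystander: a grey tray with one divider, 120 x 180 x 35 mm.
- seat (a joint): Elastic wind-up of the screw's seat in rad, clockwise: 12 N m per rad, so it shows the torque on the screw; 0 when let go, about 0.05 while the screw turns freely. Firmly tight means at least 0.9 N m (0.075) with the screw at its stop; 2.4 N m (0.2) is overtightening and spoils it.
Mind the look-alikes: they are no part of the job. Of the things like the part that bears key_bend, leave any that is turquoise; of the rest the smaller one is meant.

How it is judged:
On the way, in this order (a step that is already met when the one before it is completed fails the run):
1. the key is flipped over and its short arm is seated in the screw's socket, the screw not yet turned (z of key_short_tip in the frame of socket below -0.017 m and horizontal distance between key_short_tip and socket below 0.005 m and angle between the x axis of key_bend and the z axis of socket, either way round below 0.25 rad and value of joint screw below 0.45 rad), for 0.2 s.
2. the screw is turning with the hand out on the long arm, at least 60 mm from the screw's axis, the short arm in the socket (value of joint screw between 0.5 and 0.95 rad and horizontal distance between the grasp point and socket above 0.06 m and contact force between the fingers and key above 1 N and z of key_short_tip in the frame of socket below -0.014 m), for 0.1 s.
3. the screw is pulled up firmly tight: at its stop with at least 0.9 N m on it (value of joint screw above 0.97 rad and value of joint seat above 0.075 rad), for 0.1 s.
At the end, for the whole second after the job is handed in: The screw is at its stop (0.97 rad or more) with no torque left on it (seat under 0.03 rad); the key stands at rest, let go, its short arm at least 17 mm down in the socket, the tip within 5 mm of the screw's axis and the arm within 0.25 rad of upright (value of joint screw above 0.97 rad and value of joint seat below 0.03 rad and z of key_short_tip in the frame of socket below -0.017 m and horizontal distance between key_short_tip and socket below 0.005 m and angle between the x axis of key_bend and the z axis of socket, either way round below 0.25 rad and linear speed of key below 0.02 m/s); the robot touches nothing.
It fails at once if the screw is overtightened (more than 2.4 N m on it: the seat wound up past 0.2 rad) (value of joint seat above 0.2 rad).
It fails at once if a bystander is moved by more than 30 mm (distance of any of small_key, spare_screw, roller, bobbin, grease_jar, spanner, parts_tray from where it was at the start of the episode above 0.03 m).
It also fails if it takes over 64 s, if anything falls off the work surface, if the arm or the gripper's body presses on something with over 40 N, if the wrist force passes 120 N, or if a joint passes its speed limit or range.

### The arm

A 6-joint arm with a two-finger parallel gripper is mounted at the origin on the work surface. World frame = base frame: x ahead of the robot, y to its left, z up, the work surface at z = 0. Lengths are in m, angles in rad, forces in N, time in s.
With the tool pointing down it reaches from about 0.325 to 0.775 m from the base axis. Payload 9.3 kg.
Tool frame: the origin (TCP) lies at the very end of the fingers, on their centre line; the grasp point (between the pads) lies bot.hold_point_z behind it (bot.hold_point_z is the distance from the TCP to the grasp point, in m); z points along the fingers, y is the line along which they close (so a half turn about z gives the same grasp; the last joint's range is limited). The gripper opens to 85 mm and grips with 20 to 120 N. Pads are 22 mm wide; open, the fingers measure 114 mm over their backs; the gripper's body (76 mm by 85 mm) begins 54 mm behind the grasp point. The pads swing forward as they close: fully open they stand 13 mm farther back than shut.
Start: joints at [-1.369, 0.259, 0.021, 1.334, 0, 1.418], TCP at [0.191, -0.516, 0.231] pointing down, gripper open.
Joint ranges: [-3.04, 3.04], [-0.91, 1.82], [-1.04, 1.36], [-1.92, 1.95], [-1.52, 1.45], [-3.14, 3.14]. Speed limits (rad/s): [2.22, 2.22, 2.79, 3.14, 3.14, 3.14].

### API

Orientations are given as a unit quaternion [x, y, z, w].
In Python, from rig import bot, optics gives the robot as it stands. The module is installed in compiled form; this text tells all that it offers.
- The arm moves only by the tool play_rows, never from a script. Its argument "commands" is text: rows parted by semicolons, each of 4 numbers parted by spaces: the shift along the tool's x, y, z in mm, then the turn about the tool's z in degrees. In form: tx ty tz roll; .... A call has 1 to 8 rows; each row shifts and turns the commanded pose from where the row before left it, along the tool's axes as they then stand; what a row does not reach is not made up. A row lasts 1/12 s, in which the tool goes at most 41.7 mm and 7.16 degrees, less where a joint would pass 70% of its speed; a pose out of reach is approached as far as the arm can. A call with a gripper value outside its range is refused whole. "jaw" is the closure, from 0 (fully open) to 1 (shut), set as the call begins (left out, the last holds). The fingers move at their own pace and stop on an object; the grip force is fixed at half the most. Time passes only in rows, so rows that do not move let the fingers close. It gives the time, the measured TCP pose, the force, the opening and the grip force at its end, in the units of the state.
- bot.read_state(): the state, without advancing time (a new reading comes with each control period).
- optics.grab_frame(name): name is "scene" or "side" or "wrist"; returns a dict with "frame" (480x640x3 uint8, red, green, blue), "intrinsics" (3x3 intrinsics, pixels), "xyz" and "orientation" of the camera in the world; the wrist camera has in their place "hand_eye" (4x4, takes a point from camera to tool coordinates, whose origin is the TCP and whose axes are the flange's). Camera axes: x right, y up, looking along -z (the intrinsics and any distortion apply to the point x, -y, -z); pixel columns grow to the right and rows downward; lengths in m; the calibration is good to about 2 mm. The wrist camera is an equidistant fisheye: a pixel r from the principal point sees the ray r / f radians off the axis. A picture is of the moment at which its call begins: read the wrist's pose just before it. There is no depth.
- bot.sign_off(): hands the job in; it is judged then, once.
The state is a dict: "t": time; "qpos": joint angles; "qvel": joint speeds; "joint_torque": joint torques, N m; "eef_pos": TCP position; "ee_rot": TCP orientation; "wrist_force": force on the tool from outside, world axes, zero at the start; "torque": the same for the moment, N m; "gripper_width": finger opening in m; "grip_force": force on a finger pad.
Only numpy, scipy, OpenCV 4.12 (cv2) and the standard library are available. Lean on these libraries where they do the work, as an engineer would, in place of code of your own. Each camera call takes 0.05 s, during which the arm holds its last target. There are 200 camera calls.

## Working session

There is one attempt and no reset: what is moved stays moved. The work goes in short steps, Python scripts to look and compute and a tool call to move; the robot and the scene stay as the last step left them, time stands still between calls to the robot, and variables do not carry over. Pictures are saved under pics/ and viewed, at most 10 in all, crops included, and the job is handed in when it is done.

Besides the shell and the picture viewer there is one more tool, called as a command line: name --argument value ..., lists and objects as JSON in quotes. play_rows: Moves the arm, as the interface text tells. Its arguments: {"type":"object","properties":{"commands":{"type":"string"},"jaw":{"type":"number"}},"required":["commands"]}

```bash
mkdir -p pics
cat > h.py <<'E'
import numpy as np, cv2
from rig import bot, optics
from scipy.spatial.transform import Rotation as R
def snap(n,fn):
    s=bot.read_state(); f=optics.grab_frame(n); cv2.imwrite('pics/'+fn,f['frame'][:,:,::-1]); 
    return s,f
E
python3 - <<'E'
from h import *
print(bot.read_state(), bot.hold_point_z)
import pickle
d={}
for n in ['scene','side','wrist']:
    s,f=snap(n,n+'0.png'); d[n]=f
    print(n,{k:np.round(v,4).tolist() for k,v in f.items() if k!='frame'})
pickle.dump(d,open('d0.pkl','wb'))
E
```

```text
{'t': 0.0, 'qpos': array([-1.36860545e+00,  2.59193352e-01,  2.07463656e-02,  1.33368490e+00,
        2.91349293e-06,  1.41818752e+00]), 'qvel': array([-0.00067267, -0.00138039, -0.00062164, -0.00019241, -0.00113126,
       -0.00087877]), 'joint_torque': array([-6.15851877e-04, -5.55635118e+01,  3.44529712e+01,  1.35151116e-02,
       -2.68846434e-04, -1.48781834e-05]), 'eef_pos': array([ 0.19100612, -0.51546812,  0.23065947]), 'ee_rot': array([ 9.84305652e-01,  1.76470781e-01, -1.50969187e-05, -6.67609233e-04]), 'wrist_force': array([ 0.16539475, -0.4703402 , -0.02228965]), 'torque': array([0.01043237, 0.00129702, 0.00728038]), 'grip_force': 0.0, 'gripper_width': 0.08523276077405169} 0.0187
scene {'intrinsics': [[585.5985, 0.0, 326.4331], [0.0, 585.5985, 233.4885], [0.0, 0.0, 1.0]], 'xyz': [1.3064, -0.1636, 1.0253], 'orientation': [0.2769, 0.2141, 0.5673, 0.7454]}
side {'intrinsics': [[471.7767, 0.0, 318.2607], [0.0, 471.7767, 239.1379], [0.0, 0.0, 1.0]], 'xyz': [0.0823, 0.8402, 0.9922], 'orientation': [-0.0985, 0.3765, 0.8885, -0.2429]}
wrist {'intrinsics': [[371.6483, 0.0, 318.3088], [0.0, 371.6483, 233.4231], [0.0, 0.0, 1.0]], 'hand_eye': [[-0.0012, 0.9586, 0.2848, 0.0719], [1.0, 0.0013, -0.0001, 0.0008], [-0.0005, 0.2848, -0.9586, -0.143], [0.0, 0.0, 0.0, 1.0]]}
```

View pics/scene0.png

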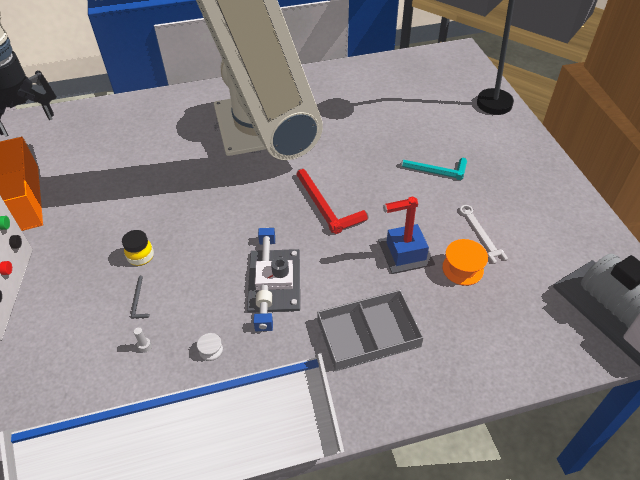

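View pics/side0.png

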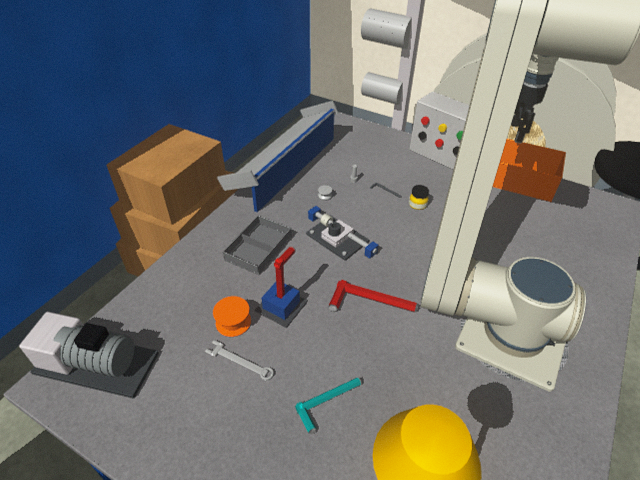

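The scene camera shows three possible keys: a red one standing in the blue block (413,203), a larger red one lying flat (335,225), and a turquoise one (462,170). The one in the block is the target. The screw is at (281,266). In the side view the key bend is at (281,263) and the screw at (335,230). I'll check these in one composite crop.

Run:
```python
import cv2,numpy as np
a=cv2.imread('pics/scene0.png');b=cv2.imread('pics/side0.png')
def c(im,x,y,s): return cv2.resize(im[y:y+300//s,x:x+400//s],(400,300),interpolation=cv2.INTER_CUBIC)
o=np.vstack([np.hstack([c(a,370,190,4),c(a,235,225,4)]),np.hstack([c(b,240,240,4),c(b,295,200,4)])])
cv2.imwrite('pics/comp.png',o)
```

```text
(no output)
```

View pics/comp.png

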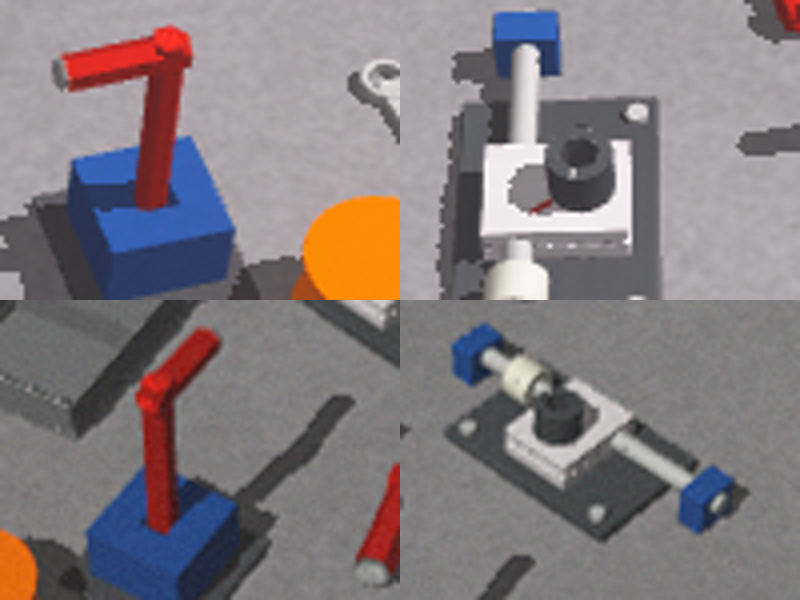

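The crops confirm the choice: the red key stands in the blue block with its bend at scene (413,201) and its short tip at (385,208). The socket mouth is at scene (280,264) and side (335,226).

```bash
cat >> h.py <<'E'
import pickle
D=pickle.load(open('d0.pkl','rb'))
def ray(n,uv):
    f=D[n];K=f['intrinsics'];v=np.array([(uv[0]-K[0,2])/K[0,0],-(uv[1]-K[1,2])/K[1,1],-1])
    return np.array(f['xyz']),R.from_quat(f['orientation']).apply(v/np.linalg.norm(v))
def onz(n,uv,z):
    o,d=ray(n,uv);return o+d*(z-o[2])/d[2]
def tri(a,b):
    A=np.zeros((3,3));B=np.zeros(3)
    for n,p in (('scene',a),('side',b)):
        o,d=ray(n,p);P=np.eye(3)-np.outer(d,d);A+=P;B+=P@o
    x=np.linalg.solve(A,B)
    return x,[np.linalg.norm((np.eye(3)-np.outer(ray(n,p)[1],ray(n,p)[1]))@(x-ray(n,p)[0])) for n,p in (('scene',a),('side',b))]
E
python3 - <<'E'
from h import *
np.set_printoptions(precision=4,suppress=True)
for nm,a,b,z in [('bend',(413,201.2),(278.7,262.5),.162),('tip',(385,208),(292.5,250),.162),('block',(407.7,239.2),(280.7,296.2),.05),('sock',(279.8,264.2),(335,226),.062),('bar1',(263,322),(316,214),.03),('bar2',(266,235),(371,248),.03),
 ('bigbend',(337,222),(340,288),.01),('bigtip',(300,173),(417,307),.01),('jar',(137,240),(419,190),.06),('spare',(140,332),(355,167),.06),('tray',(370,325),(260,243),.03),('bobbin',(465,250),(231,305),.05),('smallkey',(138,298),(385,188),.005),('roller',(209,342),(325,190),.028),('spanner',(483,232),(240,360),.005)]:
    x,e=tri(a,b);print(nm,x,np.array(e),onz('scene',a,z)[:2],onz('side',b,z)[:2])
E
```

```text
bend [0.5479 0.2223 0.1659] [0.0011 0.0011] [0.5454 0.2248] [0.5495 0.2183]
tip [0.5454 0.1641 0.1593] [0.0003 0.0003] [0.5481 0.1633] [0.5438 0.1659]
block [0.5464 0.2251 0.0432] [0.0003 0.0003] [0.5519 0.2227] [0.5429 0.2292]
sock [ 0.5489 -0.0636  0.0576] [0.0018 0.0018] [ 0.5539 -0.0628] [ 0.546  -0.0613]
bar1 [ 0.6497 -0.124   0.0132] [0.0025 0.0025] [ 0.6626 -0.123 ] [ 0.639  -0.1102]
bar2 [ 0.4312 -0.0711  0.0214] [0.0006 0.0006] [ 0.4393 -0.0716] [ 0.4279 -0.0637]
bigbend [0.4363 0.099  0.0166] [0.004 0.004] [0.427  0.0982] [0.4406 0.0979]
bigtip [0.2386 0.0532 0.0091] [0.0022 0.0022] [0.2418 0.0542] [0.2373 0.0516]
jar [ 0.4005 -0.3484  0.0582] [0.002 0.002] [ 0.4043 -0.3466] [ 0.3993 -0.3488]
spare [ 0.635  -0.358   0.0547] [0.0027 0.0027] [ 0.6411 -0.3549] [ 0.6312 -0.3548]
tray [0.7197 0.0798 0.0225] [0.003 0.003] [0.7262 0.0801] [0.7133 0.083 ]
bobbin [0.6248 0.3237 0.0648] [0.0009 0.0009] [0.6137 0.3305] [0.634  0.3162]
smallkey [ 0.5196 -0.3644  0.0086] [0.0007 0.0007] [ 0.5175 -0.3646] [ 0.521  -0.3698]
roller [ 0.6769 -0.233   0.0259] [0.0003 0.0003] [ 0.678  -0.2331] [ 0.6757 -0.2303]
spanner [0.542  0.4129 0.0058] [0.0028 0.0028] [0.5433 0.4155] [0.5406 0.4104]
```

play_rows --commands "31 -19 -1 0;31 -19 -1 0;31 -19 -1 0;31 -19 -1 0;31 -19 -1 0;31 -19 -1 0;31 -19 -1 0;31 -19 -1 0"

```text
t: 0.82
eef_pos: [0.3715, -0.2854, 0.2393]
ee_rot: [0.984, 0.176, -0.0, -0.0]
wrist_force: [0.0, -0.9, 0.6]
gripper_width: 0.0853
grip_force: 0.0
```

play_rows --commands "31 -19 -1 0;31 -19 -1 0;31 -19 -1 0;31 -19 -1 0;31 -19 -1 0;31 -19 -1 0;31 -19 -1 0;31 -19 -1 0"

```text
t: 1.48
eef_pos: [0.5513, -0.0566, 0.2472]
ee_rot: [0.984, 0.177, -0.0, -0.0]
wrist_force: [0.1, -0.6, -0.5]
gripper_width: 0.0853
grip_force: 0.0
```

play_rows --commands "0 0 0 7;0 0 0 7;0 0 0 7;0 0 0 7;0 0 0 7;0 0 0 7;0 0 0 7;0 0 0 7"

```text
t: 2.15
eef_pos: [0.5124, -0.1473, 0.247]
ee_rot: [0.971, -0.237, 0.003, -0.038]
wrist_force: [0.8, -1.3, 0.6]
gripper_width: 0.0856
grip_force: 0.0
```

play_rows --commands "0 0 0 7;0 0 0 7;0 0 0 7;0 0 0 7;0 0 0 7;0 0 0 7;0 0 0 7;0 0 0 5"

```text
t: 2.82
eef_pos: [0.3376, -0.3125, 0.2477]
ee_rot: [0.847, -0.515, -0.008, -0.134]
wrist_force: [0.4, -0.6, 0.1]
gripper_width: 0.0855
grip_force: 0.0
```

Run:
```python
from h import *
s=bot.read_state();print(s['t'],s['qpos'],s['eef_pos'],R.from_quat(s['ee_rot']).as_matrix().round(3))
```

```text
2.8167 [-1.07586545  0.17380286 -0.07845583  1.46985664  0.22252548  3.14060535] [ 0.33758861 -0.3125247   0.24766772] [[ 0.47  -0.874  0.124]
 [-0.87  -0.435  0.234]
 [-0.151 -0.218 -0.964]]
```

play_rows --commands "0 0 0 -7;0 0 0 -7;0 0 0 -7;0 0 0 -7;0 0 0 -7;0 0 0 -7;0 0 0 -7;0 0 0 -7"

```text
t: 3.48
eef_pos: [0.3394, -0.3113, 0.2477]
ee_rot: [0.99, -0.051, 0.056, -0.121]
wrist_force: [0.1, -0.5, 0.6]
gripper_width: 0.0853
grip_force: 0.0
```

Run:
```python
from h import *
s=bot.read_state();print(s['t'],s['qpos'],s['eef_pos'],R.from_quat(s['ee_rot']).as_matrix().round(3))
```

```text
3.4833 [-1.07059408  0.17383668 -0.07797525  1.46908204  0.22206378  2.15718423] [ 0.33936316 -0.31125869  0.24773873] [[ 0.989 -0.087  0.123]
 [-0.115 -0.966  0.234]
 [ 0.099 -0.245 -0.964]]
```

play_rows --commands "0 0 0 -7;0 0 0 -7;0 0 0 -7;0 0 0 -7;0 0 0 -7;0 0 0 -7;0 0 0 -7;0 0 0 -7"

```text
t: 4.15
eef_pos: [0.3394, -0.3112, 0.2477]
ee_rot: [0.898, 0.42, 0.106, -0.08]
wrist_force: [-0.7, 0.9, 0.3]
gripper_width: 0.0854
grip_force: 0.0
```

play_rows --commands "0 0 0 -7;0 0 0 -7;0 0 0 -7;0 0 0 -7;0 0 0 -7;0 0 0 -7;0 0 0 -7;0 0 0 -7"

```text
t: 4.82
eef_pos: [0.3394, -0.3112, 0.2478]
ee_rot: [0.596, 0.792, 0.132, -0.021]
wrist_force: [-0.3, 0.4, 0.4]
gripper_width: 0.0853
grip_force: 0.0
```

play_rows --commands "0 0 0 -7;0 0 0 -7;0 0 0 -7;0 0 0 -7;0 0 0 -7;0 0 0 -7;0 0 0 -7;0 0 0 -7"

```text
t: 5.48
eef_pos: [0.3394, -0.3112, 0.2478]
ee_rot: [0.154, 0.979, 0.126, 0.043]
wrist_force: [0.1, -0.4, 0.1]
gripper_width: 0.0855
grip_force: 0.0
```

play_rows --commands "0 0 0 -7;0 0 0 -7;0 0 0 -7;0 0 0 -7;0 0 0 -7;0 0 0 -7;0 0 0 -7;0 0 0 -7"

```text
t: 6.15
eef_pos: [0.3394, -0.3112, 0.2478]
ee_rot: [-0.324, 0.937, 0.091, 0.097]
wrist_force: [-0.6, 0.1, 0.5]
gripper_width: 0.0851
grip_force: 0.0
```

play_rows --commands "0 0 0 -7;0 0 0 -7;0 0 0 -7;0 0 0 -7;0 0 0 -7;0 0 0 -7;0 0 0 -7;0 0 0 -7"

```text
t: 6.82
eef_pos: [0.3394, -0.3112, 0.2478]
ee_rot: [0.725, -0.675, -0.035, -0.129]
wrist_force: [-0.5, -0.0, -0.4]
gripper_width: 0.0856
grip_force: 0.0
```

Run:
```python
from h import *
s=bot.read_state();print(s['t'],s['qpos'],s['eef_pos'],R.from_quat(s['ee_rot']).as_matrix().round(3))
```

```text
6.8167 [-1.07053526  0.17382566 -0.07794296  1.46913063  0.22212586 -2.72980225] [ 0.33939486 -0.31122603  0.24776116] [[ 0.086 -0.989  0.123]
 [-0.971 -0.055  0.234]
 [-0.224 -0.14  -0.964]]
```

play_rows --commands "0 0 0 -7;0 0 0 -7;0 0 0 -7;0 0 0 -7;0 0 0 -7;0 0 0 -7;0 0 0 -7;0 0 0 -7"

```text
t: 7.48
eef_pos: [0.4474, -0.2185, 0.2472]
ee_rot: [0.934, -0.349, 0.007, -0.076]
wrist_force: [0.5, -0.3, 0.2]
gripper_width: 0.0853
grip_force: 0.0
```

Run:
```python
from h import *
s=bot.read_state();print(s['t'],s['qpos'],s['eef_pos'],R.from_quat(s['ee_rot']).as_matrix().round(3))
```

```text
7.4833 [-0.71191359  0.1761055  -0.05575544  1.37797883  0.14745957 -3.14056717] [ 0.44743311 -0.21846374  0.24723984] [[ 0.756 -0.651  0.067]
 [-0.654 -0.744  0.136]
 [-0.039 -0.147 -0.988]]
```

play_rows --commands "0 0 0 -7;0 0 0 -7;0 0 0 -7;0 0 0 -7;0 0 0 -7;0 0 0 -7;0 0 0 -7"

```text
t: 8.07
eef_pos: [0.5336, -0.0173, 0.247]
ee_rot: [0.996, -0.088, 0.01, 0.013]
wrist_force: [0.8, -1.0, -0.7]
gripper_width: 0.0851
grip_force: 0.0
```

Run:
```python
from h import *
s=bot.read_state();print(s['t'],s['qpos'],s['eef_pos'],R.from_quat(s['ee_rot']).as_matrix().round(3))
```

```text
8.0667 [-1.75813445e-01  2.13398517e-01  2.93946010e-05  1.33469049e+00
 -2.49383320e-02 -3.14060883e+00] [ 0.53356839 -0.01734186  0.24702095] [[ 0.984 -0.176  0.018]
 [-0.176 -0.984 -0.029]
 [ 0.023  0.025 -0.999]]
```

play_rows --commands "0 0 0 7;0 0 0 7;0 0 0 7;0 0 0 7;0 0 0 7;0 0 0 7"

```text
t: 8.57
eef_pos: [0.533, -0.0187, 0.247]
ee_rot: [0.896, -0.444, 0.014, 0.008]
wrist_force: [-0.6, 0.2, -0.1]
gripper_width: 0.0853
grip_force: 0.0
```

play_rows --commands "0 0 0 7;0 0 0 7;0 0 0 7;0 0 0 7;0 0 0 7;0 0 0 3;0 0 0 0"

```text
t: 9.15
eef_pos: [0.533, -0.0188, 0.247]
ee_rot: [-0.704, 0.71, -0.016, -0.003]
wrist_force: [0.4, 0.1, -0.3]
gripper_width: 0.0852
grip_force: 0.0
```

Run:
```python
from h import *
s,f=snap('wrist','w1.png')
pickle.dump((s,f),open('w1.pkl','wb'))
print(s['t'],s['qpos'],s['eef_pos'],R.from_quat(s['ee_rot']).as_matrix().round(3))
```

```text
9.15 [-1.79510879e-01  2.12795119e-01 -6.56817725e-04  1.33507350e+00
 -2.36459744e-02 -1.74191290e+00] [ 0.53304301 -0.01884457  0.24704939] [[-0.009 -1.     0.018]
 [-1.     0.008 -0.027]
 [ 0.027 -0.018 -0.999]]
```

View pics/w1.png

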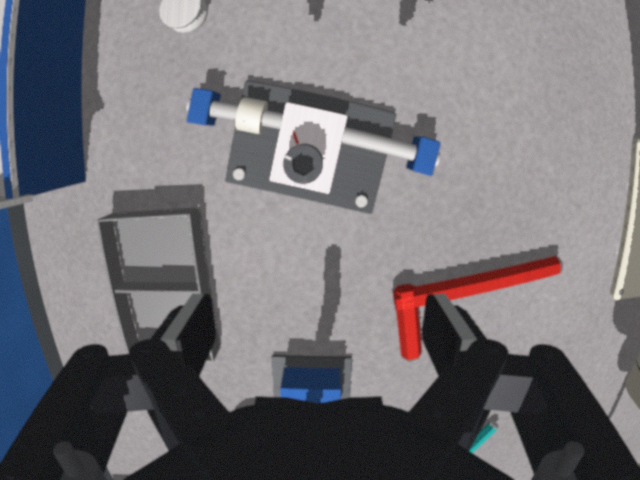

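The wrist view shows the socket at about (303,163), the bar clamp, the tray, the flat red key (a look-alike) and the blue block at the bottom.

Run:
```python
import cv2
a=cv2.imread('pics/w1.png');cv2.imwrite('pics/w1c.png',cv2.resize(a[115:205,260:350],(720,600)[:1]*2 if 0 else (600,600),interpolation=cv2.INTER_CUBIC))
```

```text
(no output)
```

View pics/w1c.png

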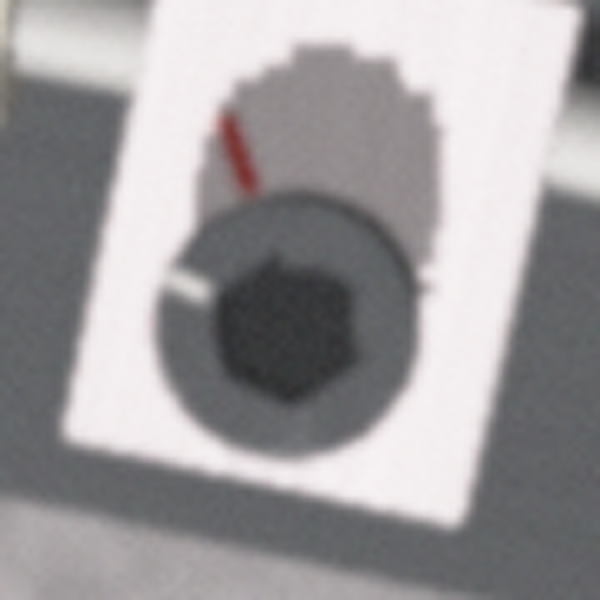

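The crop shows the head centre at about (303,164) in full-image pixels. The white mark is on its left, slightly up, and the red mark is further clockwise. Corners lie at about -22° + 60k.

```bash
cat >> h.py <<'E'
def wray(s,f,uv):
    K=f['intrinsics'];dx=uv[0]-K[0,2];dy=uv[1]-K[1,2];r=np.hypot(dx,dy);th=r/K[0,0]
    v=np.array([np.sin(th)*dx/r,-np.sin(th)*dy/r,-np.cos(th)])
    H=np.array(f['hand_eye']);T=R.from_quat(s['ee_rot'])
    return T.apply(H[:3,3])+s['eef_pos'],T.apply(H[:3,:3]@v)
def wz(s,f,uv,z):
    o,d=wray(s,f,uv);return o+d*(z-o[2])/d[2]
E
python3 - <<'E'
from h import *
s,f=pickle.load(open('w1.pkl','rb'))
c=lambda u,v:(260+u/6.667-.5+.5/6.667,115+v/6.667-.5+.5/6.667)
P=lambda u,v,z=.062:wz(s,f,c(u,v),z)[:2]
o=P(286,326);print('sock',o)
for nm,p in [('mark',(189,285)),('c1',(278,252)),('c2',(350,290)),('c3',(355,362)),('c4',(288,403)),('c5',(222,365)),('c6',(216,300))]:
    d=P(*p)-o;print(nm,np.degrees(np.arctan2(d[1],d[0])).round(1),np.hypot(*d).round(4))
for p in [(225,115),(252,190)]:
    d=P(*p,.034)-o;print('red',np.degrees(np.arctan2(d[1],d[0])))
a=P(62,438,.034);b=P(462,527,.034);d=a-b;print('clamp edge az',np.degrees(np.arctan2(d[1],d[0])),np.hypot(*d))
E
```

```text
sock [ 0.54990039 -0.06438278]
mark -24.0 0.0141
c1 -84.7 0.01
c2 -151.2 0.0098
c3 151.6 0.0104
c4 90.6 0.0104
c5 30.6 0.01
c6 -21.4 0.01
red -70.7098715179625
red -70.3870958008449
clamp edge az -13.334167520535587 0.05996942603622687
```

play_rows --commands "-30 -2 -1 0;-30 -2 -1 0;-30 -2 -1 0;-30 -2 -1 0;-30 -2 -1 0;-30 -2 -1 0;-30 -2 -1 0;-20 0 -1 0"

```text
t: 9.87
eef_pos: [0.5484, 0.2136, 0.2489]
ee_rot: [-0.706, 0.708, -0.016, -0.003]
wrist_force: [-0.4, 0.3, -0.3]
gripper_width: 0.0853
grip_force: 0.0
```

play_rows --commands "0 0 0 0;0 0 0 0"

```text
t: 10.03
eef_pos: [0.5483, 0.212, 0.2489]
ee_rot: [-0.706, 0.708, -0.016, -0.004]
wrist_force: [0.5, -1.4, -0.1]
gripper_width: 0.0853
grip_force: 0.0
```

Run:
```python
from h import *
s,f=snap('wrist','w2.png')
pickle.dump((s,f),open('w2.pkl','wb'))
print(s['t'],s['qpos'],s['eef_pos'],R.from_quat(s['ee_rot']).as_matrix().round(3))
```

```text
10.0333 [ 0.2420369   0.31542856  0.14606635  1.39098322 -0.03103239 -1.32674977] [0.54825702 0.21204351 0.24886303] [[-0.002 -1.     0.018]
 [-1.     0.002 -0.028]
 [ 0.028 -0.018 -0.999]]
```

View pics/w2.png

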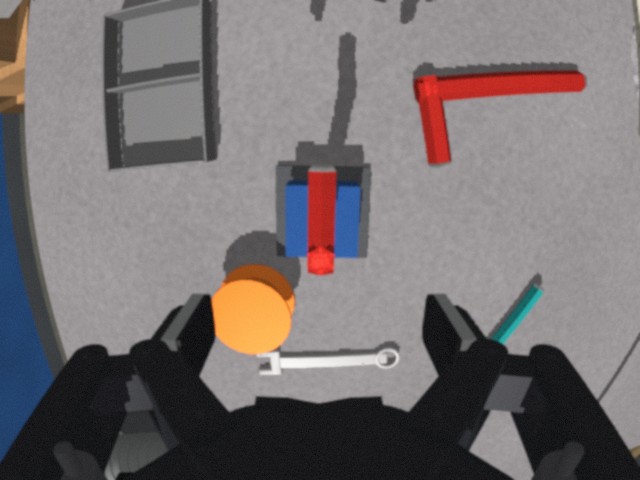

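The key's bend is at (321,262) and its short tip at (322,170). It sits centred between the fingers, well aligned.

Run:
```python
from h import *
s,f=pickle.load(open('w2.pkl','rb'))
b=wz(s,f,(321,261),.1705);t=wz(s,f,(322,172),.1705);print(b,t,np.degrees(np.arctan2(*(t-b)[1::-1])))
bb=[wz(s,f,p,.05) for p in [(287,182),(361,182),(363,257),(285,256)]];print(np.mean(bb,0),bb)
for z in (.1433,):
  print('delta tool mm',R.from_quat(s['ee_rot']).inv().apply(np.array([b[0],b[1],z])-s['eef_pos'])*1000)
```

```text
[0.54781708 0.22030098 0.1705    ] [0.54713145 0.16393579 0.1705    ] -90.69691062004688
[0.54632116 0.22125729 0.05      ] [array([0.58083579, 0.18477387, 0.05      ]), array([0.51185005, 0.18473831, 0.05      ]), array([0.50812524, 0.25818729, 0.05      ]), array([0.58447357, 0.25732968, 0.05      ])]
delta tool mm [-11.16479456   2.3176986  105.27064024]
```

play_rows --commands "-11 2 20 0.5;0 0 25 0;0 0 25 0;0 0 20 0;0 0 15 0;0 0 0 0"

```text
t: 10.58
eef_pos: [0.5472, 0.2174, 0.141]
ee_rot: [-0.701, 0.713, -0.015, -0.005]
wrist_force: [0.6, 0.1, 0.7]
gripper_width: 0.0855
grip_force: 0.0
```

play_rows --commands "0 0 0 0;0 0 0 0;0 0 0 0;0 0 0 0;0 0 0 0;0 0 0 0;0 0 0 0;0 0 0 0" --jaw 1

```text
t: 11.25
eef_pos: [0.5483, 0.2195, 0.1448]
ee_rot: [-0.702, 0.712, -0.016, -0.003]
wrist_force: [-2.4, -0.1, 6.4]
gripper_width: 0.0159
grip_force: 58.4
```

play_rows --commands "0 0 -15 0;0 0 -15 0;0 0 -15 0;0 0 -15 0;0 0 0 0;0 0 0 0"

```text
t: 11.75
eef_pos: [0.5475, 0.2211, 0.204]
ee_rot: [-0.702, 0.712, -0.016, -0.003]
wrist_force: [-0.3, -0.0, -3.6]
gripper_width: 0.0158
grip_force: 59.1
```

Run:
```python
from h import *
s=bot.read_state();print(s['eef_pos'],s['wrist_force'],s['torque'],R.from_quat(s['ee_rot']).as_matrix().round(3))
```

```text
[0.54752324 0.22108749 0.20399356] [-0.26530169 -0.03092815 -3.6043068 ] [0.08024909 0.02132889 0.01402412] [[-0.015 -1.     0.019]
 [-1.     0.014 -0.027]
 [ 0.027 -0.019 -0.999]]
```

play_rows --commands "-18 0 -1 0;-18 0 -1 0;-20 0 0 0;0 0 15 0;0 0 15 0;0 0 12 0;0 0 0 0"

```text
t: 12.33
eef_pos: [0.5472, 0.2753, 0.1583]
ee_rot: [-0.702, 0.712, -0.015, -0.006]
wrist_force: [-1.0, -0.2, -4.2]
gripper_width: 0.0157
grip_force: 59.0
```

play_rows --commands "12 0 0 0;15 0 2 0;15 0 4 0;15 0 6 0;15 0 9 0;12 0 11 0;0 0 0 0"

```text
t: 12.92
eef_pos: [0.5483, 0.1882, 0.1322]
ee_rot: [-0.701, 0.713, -0.016, -0.003]
wrist_force: [1.6, 1.9, -2.3]
gripper_width: 0.0159
grip_force: 60.2
```

Run:
```python
from h import *
s=bot.read_state();print(s['eef_pos'],s['wrist_force'],s['torque'],R.from_quat(s['ee_rot']).as_matrix().round(3))
_,a=snap('scene','s3.png');_,b=snap('side','d3.png')
c=lambda im,x,y:cv2.resize(im['frame'][y:y+150,x:x+100,::-1],(400,600),interpolation=cv2.INTER_CUBIC)
cv2.imwrite('pics/c3.png',np.hstack([c(a,350,130),c(b,230,190)]))
```

```text
[0.54832619 0.18815251 0.13224585] [ 1.55294178  1.94800517 -2.30659639] [ 0.69810515 -0.29359806 -0.04994857] [[-0.018 -1.     0.018]
 [-0.999  0.018 -0.027]
 [ 0.027 -0.019 -0.999]]
```

View pics/c3.png

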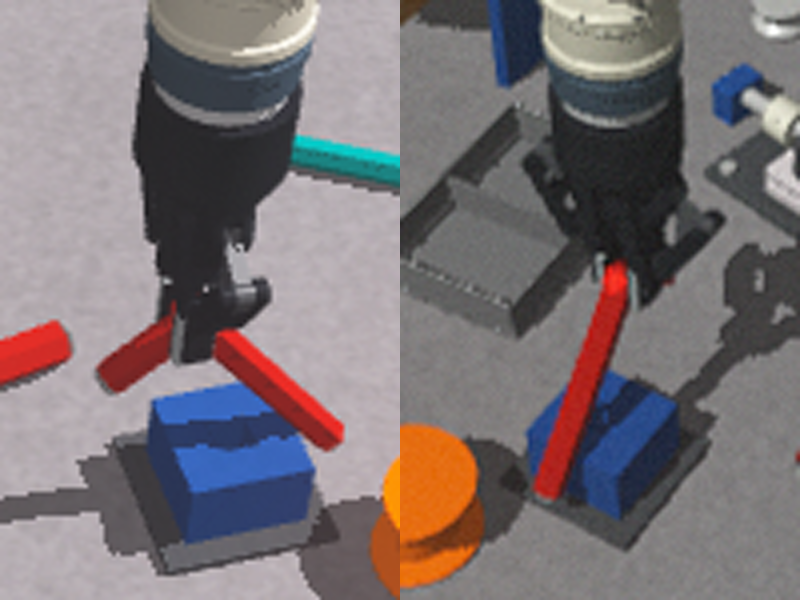

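The pivot is working: the long arm is over the block's far edge, leaning about 35°. Continuing.

play_rows --commands "10 0 8 0;10 0 9 0;10 0 9 0;8 0 9 0;7 0 12 0;5 0 12 0;3 0 11 0;0 0 0 0"

```text
t: 13.68
eef_pos: [0.5479, 0.1343, 0.0621]
ee_rot: [-0.701, 0.713, -0.016, -0.005]
wrist_force: [1.3, -0.5, 0.4]
gripper_width: 0.0159
grip_force: 63.9
```

play_rows --commands "3 0 5 0;2 0 5 0;0 0 3 0;0 0 0 0"

```text
t: 14.02
eef_pos: [0.5488, 0.1303, 0.051]
ee_rot: [-0.702, 0.712, -0.016, -0.004]
wrist_force: [0.6, -0.8, 1.1]
gripper_width: 0.016
grip_force: 64.8
```

Run:
```python
from h import *
s=bot.read_state();print(s['eef_pos'],s['wrist_force'],s['torque'],R.from_quat(s['ee_rot']).as_matrix().round(3))
_,a=snap('scene','s4.png');_,b=snap('side','d4.png')
c=lambda im,x,y:cv2.resize(im['frame'][y:y+150,x:x+100,::-1],(400,600),interpolation=cv2.INTER_CUBIC)
cv2.imwrite('pics/c4.png',np.hstack([c(a,340,150),c(b,240,190)]))
```

```text
[0.54879382 0.13025295 0.05099115] [ 0.56759845 -0.83087132  1.14705706] [ 0.16080591 -0.0188721  -0.0458686 ] [[-0.016 -1.     0.018]
 [-0.999  0.015 -0.028]
 [ 0.028 -0.018 -0.999]]
```

View pics/c4.png

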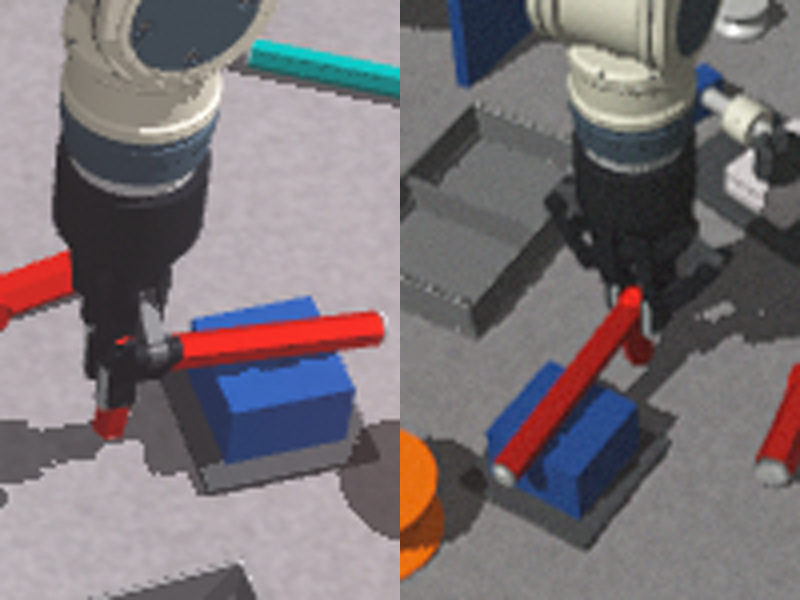

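play_rows --commands "1 0 3 0;0 0 2 0;0 0 0 0;0 0 -20 0;0 0 -25 0;0 0 -25 0;0 0 -8 0;0 0 0 0"

```text
t: 14.78
eef_pos: [0.5484, 0.1319, 0.1258]
ee_rot: [-0.702, 0.712, -0.017, -0.002]
wrist_force: [0.0, -0.3, -4.1]
gripper_width: 0.0158
grip_force: 64.4
```

play_rows --commands "28 0 1 0;28 0 1 0;28 0 1 0;28 0 1 0;28 0 1 0;28 0 0 0;25 0 0 -5;0 0 0 0"

```text
t: 15.45
eef_pos: [0.544, -0.0651, 0.1225]
ee_rot: [0.733, -0.68, 0.015, 0.005]
wrist_force: [0.3, 0.8, -4.0]
gripper_width: 0.016
grip_force: 64.4
```

Run:
```python
from h import *
s,f=snap('wrist','w5.png');pickle.dump((s,f),open('w5.pkl','wb'))
print(s['eef_pos'],s['wrist_force'],s['torque'],R.from_quat(s['ee_rot']).as_matrix().round(3))
for z in (.080,.062):
  # project socket
  from scipy.optimize import least_squares
  t=[.5499,-.0644]
  print(z,least_squares(lambda p:wz(s,f,p,z)[:2]-t,[320,250]).x)
```

```text
[ 0.5439917  -0.06509535  0.12250964] [ 0.29570588  0.81462326 -4.04810361] [-0.14830428 -0.03524455 -0.04534211] [[ 0.074 -0.997  0.016]
 [-0.997 -0.075 -0.029]
 [ 0.03  -0.013 -0.999]]
0.08 [307.86923419 268.9485219 ]
0.062 [309.12372007 258.24607513]
```

View pics/w5.png

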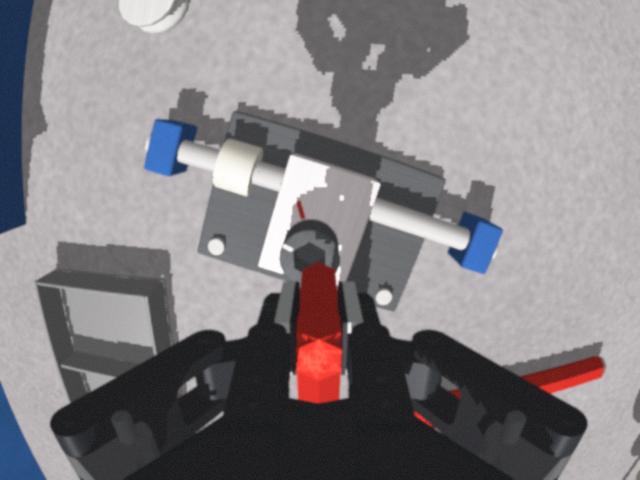

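The wrist view shows the short arm hanging down with its tip at about (319,266), and the screw head centred at about (309,250). The socket is slightly left of and above the tip.

Run:
```python
from h import *
s,f=pickle.load(open('w5.pkl','rb'));im=f['frame'].astype(int)
for y in range(216,284):
    print(y,''.join('r' if p[0]>p[1]+40 else ' .,:;+*oO#@'[min(10,p.sum()//3//16)] for p in im[y,274:350]))
```

```text
216 @@@@@@@@@@@@@@@@@@@######OrrrrrO####@####@###@#@#@#@#######@########@#@@@@##
217 @@@@@@@@@@@@@@@@@@@######OrrrrrO#############@@@@#@########@#@#######@###@##
218 @@@@@@@@@@@@@@@@@@@#######Orrr*OO##O##OO#######@#@#@#######@@#########@@####
219 @@@@@@@@@@@@@@@@@@@#######Ooo**oooooo**ooooOO#####@#######@#########@@#@@@##
220 @@@@@@@@@@@@@@@@@@@######OOo*+++++;;;;;;+++**ooO##########@@@########@@@@@##
221 @@@@@@@@@@@@@@@@@@@####OOo*+;;:;:::::::::;;;;++*oO######@#@@#######@@@@#@#@#
222 @@@@@@@@@@@@@@@@@@@###Oo*+;;::::::::::::::::::;;+*oOO####@@@########@@@@####
223 @@@@@@@@@@@@@@@@@@##OOo+;::::::::::::::::::::::::;+*oO##@####@####@#@@@@####
224 @@@@@@@@@@@@@@@@@@#Oo*+;::::::::::::::::::::::::::;;+oO##@@#######@@@@@@####
225 @@@@@@@@@@@@@@@@@#O*+;::::::::::::::::::::::::::::::;+oO##@########@@@@#####
226 @@@@@@@@@@@@@@@@@O*+;:::::::::::::::::::::::::::::::::+oO###########@@#@###@
227 @@@@@@@@@@@@@@@@@o+::::::::::::::::::::,::::::::::::::;+*O######@#@@@#@@@###
228 @@@@@@@@@@@@@@@@#+:::,:::::::::::::::::::::::::::::::::;+oO#######@@@@##@###
229 @@@@@@@@@@@@@@@@o;:::::::::::::;;;;;;::::::
[... 3707 characters left out ...]
ooo*rrrrrrrrrrrrrrrrrrrrrrrrrrrrrrrrr@@@@@@######O*;
276 OOoooooooooooooooOOOOOOoooo*rrrrrrrrrrrrrrrrrrrrrrrrrrrrrrrrr@@@@@@#####Oo+;
277 ##OOooooooooooooOOOOOoOoooo+rrrrrrrrrrrrrrrrrrrrrrrrrrrrrrrrr#@@@@@#####O*;;
278 @@@##OOOoooooooooOoOooOoooo+rrrrrrrrrrrrrrrrrrrrrrrrrrrrrrrrr#@@@@@#####o+;:
279 @@@@@@###OOooooooooOooooOo*+rrrrrrrrrrrrrrrrrrrrrrrrrrrrrrrrrO@@@@@####Oo+:;
280 @@@@@@@@@#Ooooo*ooooooooooo+rrrrrrrrrrrrrrrrrrrrrrrrrrrrrrrrrr@@@@OOO#Oo*+;;
281 @@@@@@@@@#Oooo*****oo*++*o*rrrrrrrrrrrrrrrrrrrrrrrrrrrrrrrrrrO@@@o**oooo*+++
282 @@@@@@@@@Oooo********+;:;+*rrrrrrrrrrrrrrrrrrrrrrrrrrrrrrrrrro@@@+;;+*o*****
283 @@@@@@@@@Oo*********+;,,:+*rrrrrrrrrrrrrrrrrrrrrrrrrrrrrrrrrrr@@#;,:+*******
```

Run:
```python
from h import *
s,f=pickle.load(open('w5.pkl','rb'));T=R.from_quat(s['ee_rot'])
z=.0852
F,L,Rr=[wz(s,f,p,z) for p in [(318.3,262),(302,269.5),(334.7,269.3)]]
print(F,L,Rr,np.linalg.norm(L-Rr)*1000)
d=F-(L+Rr)/2;print('dF',np.linalg.norm(d)*1000,'az',np.degrees(np.arctan2(d[1],d[0])), 'LR az',np.degrees(np.arctan2(*(L-Rr)[1::-1]))-90)
n=np.array([-(L-Rr)[1],(L-Rr)[0],0]);n/=np.linalg.norm(n); n*=np.sign(n@d)
c=(F+L+Rr)/3-n*(9.8+4.9*2)/3/1000;print('arm ctr',c)
o=wz(s,f,(309,259),.062);print('sock',o)
for p in [(308,241.5),(293.7,250),(324.5,251.5),(294.2,267.5)]:
    v=wz(s,f,p,.062)-o;print(np.hypot(*v[:2])*1000,np.degrees(np.arctan2(v[1],v[0])))
print('toolx az',np.degrees(np.arctan2(*T.as_matrix()[1::-1,0])))
print('tool delta',T.inv().apply([o[0]-c[0],o[1]-c[1],0])*1000)
```

```text
[ 0.54465672 -0.07061706  0.0852    ] [ 0.55286117 -0.06578277  0.0852    ] [ 0.53580824 -0.06723941  0.0852    ] 17.115024520978604
dF 4.118572733562857 az -85.5156345988313 LR az -85.11772113205139
arm ctr [ 0.543886   -0.06137012  0.0852    ]
sock [ 0.54994141 -0.06392975  0.062     ]
10.659021041847772 -83.0986258656876
10.411609945346232 -27.44936698916114
10.158063673492078 -148.58276655791613
10.290696338271113 35.62898316578789
toolx az -85.74222256309977
tool delta [ 3.00083001 -5.84695295  0.16715422]
```

play_rows --commands "3 -6 0 0;-0.2 0 7 0;-0.2 0 7 0;0 0 0 0;0 0 0 0"

```text
t: 15.92
eef_pos: [0.5506, -0.0629, 0.1098]
ee_rot: [0.732, -0.681, 0.015, 0.004]
wrist_force: [-1.0, 0.0, -3.5]
gripper_width: 0.0159
grip_force: 64.3
```

Run:
```python
from h import *
s,f=snap('wrist','w6.png');pickle.dump((s,f),open('w6.pkl','wb'));im=f['frame'].astype(int)
print(s['eef_pos'],s['wrist_force'])
for y in range(228,290,1):
    print(y,''.join('r' if p[0]>p[1]+40 else ' .,:;+*oO#@'[min(10,p.sum()//3//16)] for p in im[y,280:350]))
```

```text
[ 0.55060396 -0.06293561  0.10976922] [-0.98943871  0.00439708 -3.4772041 ]
228 @@@@@@@@@@@@@@@@@@@@#o+;:::::::::::::::::::::::::::::::::::;*o###@####
229 @@@@@@@@@@@@@@@@@@@@o+;::::::,::::::::::::::::::::::,:::::::;*oO##@###
230 @@@@@@@@@@@@@@@@@@@@*;:::::::::::::::::::::::::::::::::::::::;*oO#####
231 @@@@@@@@@@@@@@@@@@@O+:::::::::::::::::::::::::::::::::::::::::;*O#####
232 @@@@@@@@@@@@@@@@@@#*;::::::::::::::::::::::::::::::::::::::::::;*O####
233 @@@@@@@@@@@@@@@@@O*;::::::::::::;::::::::::;:::::::::::::::::::;+oO###
234 @@@@@@@@@@@@@@@@O+;::::::::::;;++;:;:::;;;;;;;::::::::::::::::::;+o##@
235 @@@@@@@@@@@@@@@@*;::::::::;;;++**+;::;;:;;;;;;:::::::::::::::::::;*O##
236 @@@@@@@@@@@@@@@O+:::,:::;;+++****+;::;;;;;;;;;:;::;:::::::::::::::+o##
237 @@@@@@@@@@@@@@@o;::::::;+****++++;;;;;;:;;;;;::;::;:;:;:::::::::::;*O#
238 @@@@@@@@@@@@@@@*;::::;;+*ooo*+;;;;;;;;;;;;;;;:;;;;;;:;;::::::::::::+o#
239 @@@@@@@@@@@@@@@*::::;++*ooo**;;;;;;:::;;;;::;:::;;:;:;;:;;:::::::::;*#
240 @@@@@@@@@@@@@@#+:::;++**ooo**;:;::::::;;::;::::::;;;;;;;;;:::::::::;*O
241 @@@@@@@@@@@@@@O;::;+**oooooo*;;::::;::;;;;:::
[... 2925 characters left out ...]
rrrrrrrrrrrr:::::;;;;+oOO
281 ##Ooo***o*oo****++***+rrrrrrrrrrrrrrrrrrrrrrrrrrrrrrrrrrr::,,:;;++*ooO
282 @@#o***********+::;+*rrrrrrrrrrrrrrrrrrrrrrrrrrrrrrrrrrrr:,,,:;+*****o
283 @@#O**********+;:,:++rrrrrrrrrrrrrrrrrrrrrrrrrrrrrrrrrrrr:,,,,;+******
284 @@#o**********+:,,:;+rrrrrrrrrrrrrrrrrrrrrrrrrrrrrrrrrrrr:,,.,;+******
285 @@Oo**********+:,,,;+rrrrrrrrrrrrrrrrrrrrrrrrrrrrrrrrrrrr:,..,;+******
286 @@Oo**********;:,,,:;rrrrrrrrrrrrrrrrrrrrrrrrrrrrrrrrrrrr:,..,;+******
287 @@O***********;:..,:rrrrrrrrrrrrrrrrrrrrrrrrrrrrrrrrrrrrr,,.,,;+******
288 @#o***********;,..,:rrrrrrrrrrrrrrrrrrrrrrrrrrrrrrrrrrrrrr,..,:+******
289 @#o**********+;,,.,:rrrrrrrrrrrrrrrrrrrrrrrrrrrrrrrrrrrrrr,..,:+******
```

```bash
cat > m.py <<'E'
from h import *
def arm(s,f,F,L,Rr):
    T=R.from_quat(s['ee_rot']);z=s['eef_pos'][2]+.0187-.056
    F,L,Rr=[wz(s,f,p,z) for p in (F,L,Rr)]
    n=np.array([-(L-Rr)[1],(L-Rr)[0],0]);n/=np.linalg.norm(n);n*=np.sign(n@(F-L))
    c=(F+L+Rr)/3-n*.0098*2/3
    print('LR',np.linalg.norm(L-Rr)*1000,'az',np.degrees(np.arctan2(n[1],n[0])),'c',c,'TCP',s['eef_pos'])
    print('delta',T.inv().apply([.5499-c[0],-.0642-c[1],0])*1000)
if __name__=='__main__':
    s,f=pickle.load(open('w6.pkl','rb'))
    arm(s,f,(318.3,262),(302.2,269.5),(335.7,270))
    print(wz(s,f,(304.2,254),.062),wz(s,f,(304.2,268),.062))
    o=np.array([.5499,-.0642]);print([ (o+.0106*np.array([np.cos(a),np.sin(a)])).round(4) for a in np.radians([-25.5,34.5])])
E
python3 m.py
```

```text
LR 17.538342615799554 az -86.46393849346576 c [ 0.55046249 -0.05902571  0.07246922] TCP [ 0.55060396 -0.06293561  0.10976922]
delta [5.11748103 0.94038095 0.12952944]
[ 0.55920051 -0.06873641  0.062     ] [ 0.55870688 -0.06059615  0.062     ]
[array([ 0.5595, -0.0688]), array([ 0.5586, -0.0582])]
```

play_rows --commands "5 0.9 0 0;0 0 0 0;0 0 0 0;0 0 0 0"

```text
t: 16.3
eef_pos: [0.5507, -0.069, 0.1111]
ee_rot: [0.732, -0.681, 0.016, 0.004]
wrist_force: [0.2, -0.3, -2.7]
gripper_width: 0.016
grip_force: 64.4
```

Run:
```python
from m import *
s,f=snap('wrist','w7.png');im=f['frame'].astype(int)
print(s['eef_pos'],s['wrist_force'])
red=(im[:,:,0]>im[:,:,1]+40)
for y in range(256,282,2):
    c=np.where(red[y,285:350])[0]+285
    print(y,c.min() if len(c) else None,c.max() if len(c) else None)
```

```text
[ 0.55068035 -0.06901786  0.11112644] [ 0.24530105 -0.29647718 -2.74453144]
256 None None
258 None None
260 None None
262 316 320
264 313 324
266 309 328
268 305 332
270 303 334
272 302 335
274 302 335
276 302 335
278 302 335
280 301 336
```

play_rows --commands "-0.9 0.6 0 0;0 0 4 0;-0.2 0.1 4 0;0 0 3 0;-0.1 0 2 0;0 0 0 0;0 0 0 0"

```text
t: 16.93
eef_pos: [0.5501, -0.0681, 0.0981]
ee_rot: [0.732, -0.681, 0.016, 0.004]
wrist_force: [-1.6, 0.7, 2.4]
gripper_width: 0.0158
grip_force: 65.1
```

Run:
```python
from m import *
s=bot.read_state();print(s['t'],s['eef_pos'],s['wrist_force'],s['torque'])
```

```text
16.9333 [ 0.55009817 -0.06811284  0.09808014] [-1.56685588  0.74892663  2.43897963] [-0.1285223   0.36303994 -0.01875504]
```

play_rows --commands "0 0 2 0;0 0 2 0;0 0 0 0;0 0 0 0"

```text
t: 17.27
eef_pos: [0.5499, -0.0671, 0.0933]
ee_rot: [0.732, -0.681, 0.015, 0.003]
wrist_force: [0.4, 5.5, -3.5]
gripper_width: 0.0159
grip_force: 64.5
```

Run:
```python
from m import *
s=bot.read_state();print(s['t'],s['eef_pos'],s['wrist_force'],s['torque'])
```

```text
17.2667 [ 0.54991571 -0.06709197  0.0932579 ] [ 0.35325782  5.52275937 -3.50022981] [ 1.09378913 -0.06028952  0.05481119]
```

play_rows --commands "-1.5 0 2 0;-1 0 2 0;-0.5 0 2 0;0 0 2 0;0 0 0 0;0 0 0 0"

```text
t: 17.77
eef_pos: [0.55, -0.0656, 0.0855]
ee_rot: [0.732, -0.681, 0.016, 0.004]
wrist_force: [1.0, -1.3, -3.6]
gripper_width: 0.0157
grip_force: 64.3
```

Run:
```python
from m import *
s=bot.read_state();print(s['t'],s['eef_pos'],s['wrist_force'],s['torque'])
```

```text
17.7667 [ 0.54995869 -0.06561539  0.08552492] [ 0.98800447 -1.31410919 -3.56083552] [-0.36413637  0.07555527  0.00778402]
```

Going in smoothly; about 4 mm left.

play_rows --commands "0 0 2 0;0 0 1.5 0;0 0 1 0;0 0 1 0;0 0 0 0;0 0 0 0;0 0 0 0"

```text
t: 18.35
eef_pos: [0.5501, -0.0658, 0.0802]
ee_rot: [0.732, -0.681, 0.016, 0.004]
wrist_force: [0.2, -3.8, -3.7]
gripper_width: 0.0161
grip_force: 64.3
```

Run:
```python
from m import *
s=bot.read_state();print(s['t'],s['eef_pos'],s['wrist_force'],s['torque'],s['qpos'])
_,a=snap('scene','s8.png');_,b=snap('side','d8.png')
c=lambda im,x,y:cv2.resize(im['frame'][y:y+150,x:x+100,::-1],(400,600),interpolation=cv2.INTER_CUBIC)
cv2.imwrite('pics/c8.png',np.hstack([c(a,250,150),c(b,280,150)]))
```

```text
18.35 [ 0.55014107 -0.0657981   0.080226  ] [ 0.17793802 -3.84333276 -3.72228826] [-1.00128275  0.12807816 -0.00977195] [-0.25857512  0.33910707 -0.26584325  0.94126871 -0.02218633 -1.90177477]
```

play_rows --commands "-0.5 0 1 0;0 0 1 0;0 0 1 0;0 0 0 0;0 0 0 0;0 0 0 0"

```text
t: 18.95
eef_pos: [0.5503, -0.0657, 0.0777]
ee_rot: [0.732, -0.681, 0.017, 0.004]
wrist_force: [-1.7, -6.6, -0.9]
gripper_width: 0.0156
grip_force: 64.8
```

play_rows --commands "0.5 0 1 0;0 0 1 0;0 0 0 0;0 0 0 0"

```text
t: 19.28
eef_pos: [0.5504, -0.066, 0.0769]
ee_rot: [0.732, -0.681, 0.017, 0.004]
wrist_force: [-6.2, -4.1, 11.8]
gripper_width: 0.0162
grip_force: 66.5
```

play_rows --commands "0 0 0 0;0 0 0 0;0 0 0 0;0 0 0 0;0 0 -10 0;0 0 -15 0;0 0 0 0;0 0 0 0" --jaw 0.3

```text
t: 19.95
eef_pos: [0.5504, -0.0651, 0.1012]
ee_rot: [0.732, -0.681, 0.017, 0.003]
wrist_force: [-0.2, -0.5, 0.3]
gripper_width: 0.0601
grip_force: 0.0
```

Run:
```python
from m import *
s=bot.read_state();print(s['t'],s['eef_pos'],s['wrist_force'],s['torque'],s['gripper_width'])
_,a=snap('scene','s8.png');_,b=snap('side','d8.png');pickle.dump({'scene':a,'side':b},open('d8.pkl','wb'))
c=lambda im,x,y:cv2.resize(im['frame'][y:y+150,x:x+100,::-1],(400,600),interpolation=cv2.INTER_CUBIC)
cv2.imwrite('pics/c8.png',np.hstack([c(a,250,165),c(b,280,140)]))
```

```text
19.95 [ 0.55043661 -0.06505545  0.10118975] [-0.20978215 -0.45948158  0.25939183] [ 0.0211556   0.00235458 -0.02035481] 0.060051351247267494
```

View pics/c8.png

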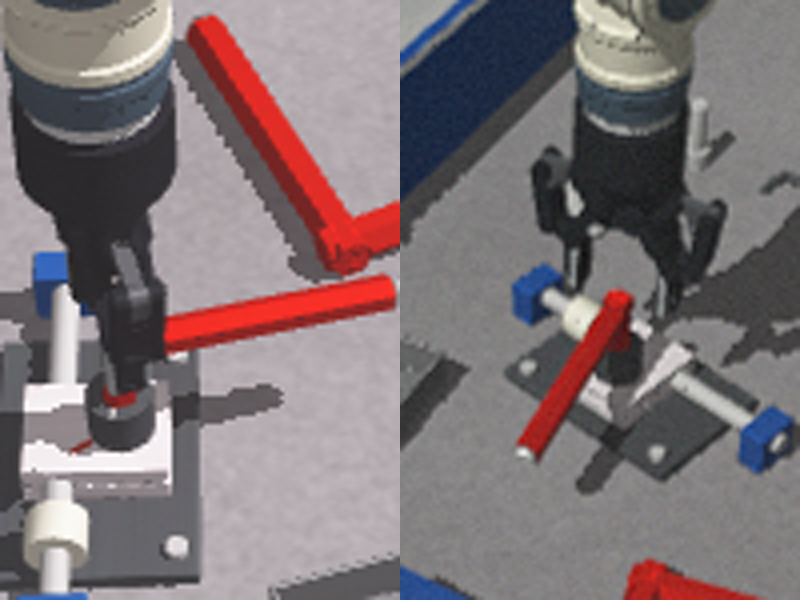

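The key stands in the socket, released, with its long arm pointing about +y. The long tip is at scene (346,238) and side (311,253).

Run:
```python
from m import *
x,e=tri((346.2,238),(311.2,253));print(x,e)
d=x[:2]-[.5499,-.0642];print(np.degrees(np.arctan2(d[1],d[0])),np.hypot(*d))
s=bot.read_state();T=R.from_quat(s['ee_rot']);print(T.as_matrix().round(3))
az=np.radians(94.5);c=np.array([.5499,-.0642])
g=c+.110*np.array([np.cos(az),np.sin(az)]);print('grasp',g,'tool delta at same z',T.inv().apply([g[0]-s['eef_pos'][0],g[1]-s['eef_pos'][1],0])*1000)
```

```text
[0.53884931 0.08544605 0.08261148] [np.float64(0.00022519972519697147), np.float64(0.0002251997251970073)]
94.22337208387492 0.15005351694327526
[[ 0.072 -0.997  0.018]
 [-0.997 -0.073 -0.027]
 [ 0.028 -0.016 -0.999]]
grasp [0.5412695  0.04546091] tool delta at same z [-110.67440817    0.3843518    -3.15197453]
```

play_rows --commands "-30 0 0 0;-30 0 0 0;-30 0 0 0;-20 0 0 0;0 0 10 0;0 0 10 0;0 0 8 0;0 0 0 0"

```text
t: 20.72
eef_pos: [0.5413, 0.0431, 0.0667]
ee_rot: [0.732, -0.681, 0.015, 0.005]
wrist_force: [-0.3, -0.1, -0.4]
gripper_width: 0.0598
grip_force: 0.0
```

play_rows --commands "0 0 0 0;0 0 0 0;0 0 0 0;0 0 0 0;0 0 0 0;0 0 0 0" --jaw 1

```text
t: 21.22
eef_pos: [0.5426, 0.0435, 0.0694]
ee_rot: [0.732, -0.681, 0.016, 0.004]
wrist_force: [0.3, -2.2, -1.2]
gripper_width: 0.0159
grip_force: 58.4
```

```bash
cat > tq.py <<'E'
from m import *
s=bot.read_state();T=R.from_quat(s['ee_rot']);c=np.array([.5499,-.0642,0])
p=s['eef_pos']-c;F=s['wrist_force'];M=s['torque']
print('t',s['t'],'pos',s['eef_pos'].round(4),'r',np.hypot(*p[:2]).round(4),'az',np.degrees(np.arctan2(p[1],p[0])).round(2),'toolaz',(np.degrees(np.arctan2(*-T.as_matrix()[1::-1,0]))).round(2))
print('F',F.round(2),'M',M.round(3),'Mz about screw (react, + = resists cw)',(p[0]*F[1]-p[1]*F[0]).round(3),'+Mz',M[2].round(3),'w',s['gripper_width'],s['grip_force'],'j6',s['qpos'][5])
E
python3 tq.py
```

```text
t 21.2167 pos [0.5426 0.0435 0.0694] r 0.108 az 93.9 toolaz 94.11
F [ 0.3  -2.21 -1.2 ] M [-0.429 -0.023  0.024] Mz about screw (react, + = resists cw) -0.016 +Mz 0.024 w 0.01589765341428236 58.41651812195778 j6 -1.70258331261567
```

play_rows --commands "0.15 -5.65 0.1 3;0.15 -5.65 0.1 3;0.15 -5.65 0.1 3;0.15 -5.65 0.1 3;0.15 -5.65 0.1 3;0.15 -5.65 0.1 3;0 0 0 0;0 0 0 0"

```text
t: 21.88
eef_pos: [0.5754, 0.041, 0.0692]
ee_rot: [-0.617, 0.787, -0.016, -0.002]
wrist_force: [-4.9, -0.8, 3.6]
gripper_width: 0.0159
grip_force: 59.1
```

```bash
python3 tq.py
```

```text
t 21.8833 pos [0.5754 0.041  0.0692] r 0.1083 az 76.38 toolaz 76.23
F [-4.94 -0.79  3.58] M [-0.2    0.903  0.18 ] Mz about screw (react, + = resists cw) 0.5 +Mz 0.18 w 0.01592792130473082 59.1103852679953 j6 -1.3915971140913472
```

play_rows --commands "0.15 -5.65 0.1 3;0.15 -5.65 0.1 3;0.15 -5.65 0.1 3;0.15 -5.65 0.1 3;0.15 -5.65 0.1 3;0.15 -5.65 0.1 3;0 0 0 0;0 0 0 0"

```text
t: 22.55
eef_pos: [0.6064, 0.0281, 0.0695]
ee_rot: [-0.487, 0.873, -0.016, 0.001]
wrist_force: [-4.1, 0.9, 3.8]
gripper_width: 0.0157
grip_force: 59.2
```

```bash
python3 tq.py
```

```text
t 22.55 pos [0.6064 0.0281 0.0695] r 0.1082 az 58.54 toolaz 58.29
F [-4.14  0.91  3.77] M [0.064 1.247 0.078] Mz about screw (react, + = resists cw) 0.433 +Mz 0.078 w 0.015696442233862302 59.19470034074038 j6 -1.0972177857282814
```

play_rows --commands "0.1 -3.8 0 2;0.1 -3.8 0.1 2;0 0 0 0;0 0 0 0"

```text
t: 22.88
eef_pos: [0.6126, 0.024, 0.0696]
ee_rot: [-0.456, 0.89, -0.016, 0.002]
wrist_force: [-4.0, 1.6, 4.3]
gripper_width: 0.0158
grip_force: 59.2
```

```bash
python3 tq.py
```

```text
t 22.8833 pos [0.6126 0.024  0.0696] r 0.1082 az 54.57 toolaz 54.32
F [-4.    1.62  4.29] M [ 0.129  1.302 -0.012] Mz about screw (react, + = resists cw) 0.454 +Mz -0.012 w 0.015813527811716653 59.1963072004728 j6 -1.0338493761107401
```

play_rows --commands "0.1 -3.8 0 2;0.1 -3.8 0.1 2;0 0 0 0;0 0 0 0"

```text
t: 23.22
eef_pos: [0.6186, 0.0193, 0.0697]
ee_rot: [-0.425, 0.905, -0.016, 0.002]
wrist_force: [-5.6, 1.7, 3.9]
gripper_width: 0.0159
grip_force: 59.2
```

```bash
python3 tq.py
```

```text
t 23.2167 pos [0.6186 0.0193 0.0697] r 0.1082 az 50.56 toolaz 50.33
F [-5.63  1.66  3.89] M [ 0.283  1.428 -0.042] Mz about screw (react, + = resists cw) 0.584 +Mz -0.042 w 0.015946806536125235 59.222786338068545 j6 -0.9711333114969245
```

play_rows --commands "0.1 -3.8 0 2;0 0 0 0;0 0 0 0"

```text
t: 23.47
eef_pos: [0.6214, 0.0169, 0.0698]
ee_rot: [-0.409, 0.912, -0.016, 0.002]
wrist_force: [-5.7, 2.5, 3.9]
gripper_width: 0.0156
grip_force: 59.2
```

```bash
python3 tq.py
```

```text
t 23.4667 pos [0.6214 0.0169 0.0698] r 0.1081 az 48.58 toolaz 48.34
F [-5.73  2.48  3.85] M [0.309 1.504 0.034] Mz about screw (react, + = resists cw) 0.642 +Mz 0.034 w 0.015638784137737498 59.21542263356969 j6 -0.9399422788818173
```

play_rows --commands "0.1 -3.8 0 2;0 0 0 0;0 0 0 0"

```text
t: 23.72
eef_pos: [0.6242, 0.0143, 0.0699]
ee_rot: [-0.393, 0.919, -0.016, 0.003]
wrist_force: [-6.0, 1.7, 3.1]
gripper_width: 0.0162
grip_force: 59.2
```

```bash
python3 tq.py
```

```text
t 23.7167 pos [0.6242 0.0143 0.0699] r 0.1081 az 46.57 toolaz 46.34
F [-5.97  1.74  3.05] M [ 0.438  1.496 -0.032] Mz about screw (react, + = resists cw) 0.598 +Mz -0.032 w 0.016190964416433796 59.20466240029782 j6 -0.9088555424485104
```

play_rows --commands "0.05 -2.8 0 1.5;0 0 0 0;0 0 0 0"

```text
t: 23.97
eef_pos: [0.6262, 0.0123, 0.07]
ee_rot: [-0.381, 0.924, -0.016, 0.003]
wrist_force: [-4.7, 2.5, 3.8]
gripper_width: 0.0158
grip_force: 59.2
```

```bash
python3 tq.py
```

```text
t 23.9667 pos [0.6262 0.0123 0.07  ] r 0.108 az 45.08 toolaz 44.85
F [-4.69  2.45  3.8 ] M [ 0.335  1.469 -0.004] Mz about screw (react, + = resists cw) 0.546 +Mz -0.004 w 0.0158116023615151 59.19731879141182 j6 -0.8855564474550489
```

play_rows --commands "0.05 -2.8 0 1.5;0 0 0 0;0 0 0 0"

```text
t: 24.22
eef_pos: [0.6281, 0.0103, 0.0701]
ee_rot: [-0.369, 0.929, -0.016, 0.003]
wrist_force: [-5.4, 2.6, 4.0]
gripper_width: 0.0158
grip_force: 59.2
```

```bash
python3 tq.py
```

```text
t 24.2167 pos [0.6281 0.0103 0.0701] r 0.108 az 43.6 toolaz 43.35
F [-5.39  2.57  4.03] M [ 0.389  1.49  -0.042] Mz about screw (react, + = resists cw) 0.602 +Mz -0.042 w 0.015832835812795227 59.20045462902635 j6 -0.8623783242568636
```

play_rows --commands "0.05 -2.8 0 1.5;0 0 0 0;0 0 0 0"

```text
t: 24.47
eef_pos: [0.6299, 0.0084, 0.0702]
ee_rot: [-0.357, 0.934, -0.015, 0.003]
wrist_force: [-5.6, 3.8, 3.5]
gripper_width: 0.0159
grip_force: 59.3
```

```bash
python3 tq.py
```

```text
t 24.4667 pos [0.6299 0.0084 0.0702] r 0.108 az 42.21 toolaz 41.86
F [-5.57  3.79  3.45] M [0.479 1.611 0.042] Mz about screw (react, + = resists cw) 0.708 +Mz 0.042 w 0.015882858075937204 59.252067133784294 j6 -0.8392382475617663
```

play_rows --commands "0.05 -2.8 0 1.5;0 0 0 0;0 0 0 0"

```text
t: 24.72
eef_pos: [0.6316, 0.0064, 0.0703]
ee_rot: [-0.345, 0.938, -0.015, 0.003]
wrist_force: [-6.0, 3.2, 4.1]
gripper_width: 0.0159
grip_force: 59.3
```

```bash
python3 tq.py
```

```text
t 24.7167 pos [0.6316 0.0064 0.0703] r 0.108 az 40.83 toolaz 40.38
F [-6.05  3.16  4.06] M [0.672 1.664 0.127] Mz about screw (react, + = resists cw) 0.685 +Mz 0.127 w 0.01589436976896333 59.32361866347492 j6 -0.8162791348706373
```

play_rows --commands "0.05 -2.8 0 1.5;0 0 0 0;0 0 0 0"

```text
t: 24.97
eef_pos: [0.6332, 0.0044, 0.0703]
ee_rot: [-0.333, 0.943, -0.015, 0.004]
wrist_force: [-7.2, 4.1, 5.2]
gripper_width: 0.0157
grip_force: 59.4
```

```bash
python3 tq.py
```

```text
t 24.9667 pos [0.6332 0.0044 0.0703] r 0.108 az 39.47 toolaz 38.89
F [-7.18  4.06  5.2 ] M [0.808 1.769 0.212] Mz about screw (react, + = resists cw) 0.831 +Mz 0.212 w 0.015660867156657043 59.415329550392926 j6 -0.7933233431325744
```

play_rows --commands "0.05 -2.8 0 1.5;0 0 0 0;0 0 0 0;0 0 0 0"

```text
t: 25.3
eef_pos: [0.6348, 0.0024, 0.0704]
ee_rot: [-0.321, 0.947, -0.015, 0.004]
wrist_force: [-7.2, 5.1, 4.8]
gripper_width: 0.0159
grip_force: 59.5
```

```bash
python3 tq.py
```

```text
t 25.3 pos [0.6348 0.0024 0.0704] r 0.1079 az 38.11 toolaz 37.42
F [-7.18  5.05  4.82] M [0.967 1.827 0.312] Mz about screw (react, + = resists cw) 0.907 +Mz 0.312 w 0.015874053781574953 59.521446854341775 j6 -0.7706308869391436
```

play_rows --commands "0.05 -2.8 0 1.5;0 0 0 0;0 0 0 0;0 0 0 0"

```text
t: 25.63
eef_pos: [0.6364, 0.0003, 0.0705]
ee_rot: [-0.308, 0.951, -0.015, 0.004]
wrist_force: [-6.9, 5.7, 5.0]
gripper_width: 0.0155
grip_force: 59.7
```

```bash
python3 tq.py
```

```text
t 25.6333 pos [6.364e-01 3.000e-04 7.050e-02] r 0.1079 az 36.73 toolaz 35.93
F [-6.89  5.7   4.95] M [1.127 1.887 0.431] Mz about screw (react, + = resists cw) 0.938 +Mz 0.431 w 0.015540794171862741 59.67876865295693 j6 -0.7478234787401162
```

play_rows --commands "0.05 -2.8 0 1;0 0 0 0;0 0 0 0;0 0 0 0"

```text
t: 25.97
eef_pos: [0.6377, -0.0015, 0.0704]
ee_rot: [-0.3, 0.954, -0.014, 0.004]
wrist_force: [-9.0, 8.5, 6.5]
gripper_width: 0.0156
grip_force: 59.7
```

```bash
python3 tq.py
```

```text
t 25.9667 pos [ 0.6377 -0.0015  0.0704] r 0.1079 az 35.55 toolaz 34.95
F [-8.95  8.51  6.49] M [1.567 2.081 0.293] Mz about screw (react, + = resists cw) 1.309 +Mz 0.293 w 0.015582172886241294 59.705245080403984 j6 -0.7336421117235762
```

play_rows --commands "0.1 4.7 0 -2.5;0.1 4.7 0 -2.5;0 0 0 0;0 0 0 0;0 0 0 0"

```text
t: 26.38
eef_pos: [0.6324, 0.0054, 0.0704]
ee_rot: [-0.341, 0.94, -0.015, 0.003]
wrist_force: [-7.3, 4.9, 4.6]
gripper_width: 0.0163
grip_force: 59.4
```

```bash
python3 tq.py
```

```text
t 26.3833 pos [0.6324 0.0054 0.0704] r 0.108 az 40.13 toolaz 39.9
F [-7.26  4.9   4.57] M [ 0.987  1.8   -0.041] Mz about screw (react, + = resists cw) 0.91 +Mz -0.041 w 0.0163314616375425 59.3886337580625 j6 -0.809662715633906
```

play_rows --commands "0.1 4.7 0 -2.5;0.1 4.7 0 -2.5;0 0 0 0;0 0 0 0;0 0 0 0"

```text
t: 26.8
eef_pos: [0.6266, 0.0118, 0.0701]
ee_rot: [-0.381, 0.924, -0.016, 0.003]
wrist_force: [-5.0, 3.4, 3.4]
gripper_width: 0.0159
grip_force: 59.3
```

```bash
python3 tq.py
```

```text
t 26.8 pos [0.6266 0.0118 0.0701] r 0.108 az 44.75 toolaz 44.85
F [-5.05  3.42  3.36] M [ 0.565  1.347 -0.315] Mz about screw (react, + = resists cw) 0.646 +Mz -0.315 w 0.01590010425694298 59.30218767374754 j6 -0.8865013492538669
```

play_rows --commands "0.1 3.8 0 -2;0 0 0 0;0 0 0 0"

```text
t: 27.05
eef_pos: [0.624, 0.0143, 0.07]
ee_rot: [-0.397, 0.918, -0.016, 0.003]
wrist_force: [-4.7, 2.2, 3.0]
gripper_width: 0.016
grip_force: 59.2
```

```bash
python3 tq.py
```

```text
t 27.05 pos [0.624  0.0143 0.07  ] r 0.108 az 46.62 toolaz 46.82
F [-4.66  2.23  3.04] M [ 0.403  1.208 -0.345] Mz about screw (react, + = resists cw) 0.531 +Mz -0.345 w 0.01595164156668441 59.24911487381905 j6 -0.9171087767275582
```

play_rows --commands "0 0 0 0;0 0 0 0;0 0 0 0;0 0 0 0;0 0 0 0;0 0 0 0" --jaw 0.3

```text
t: 27.55
eef_pos: [0.6249, 0.0136, 0.0701]
ee_rot: [-0.396, 0.918, -0.016, 0.003]
wrist_force: [-0.3, -0.7, -0.7]
gripper_width: 0.0595
grip_force: 0.0
```

play_rows --commands "0 0 -20 0;0 0 -25 0;0 0 -25 0;0 0 -25 0;0 0 -15 0;0 0 0 0;0 0 0 0;0 0 0 0"

```text
t: 28.22
eef_pos: [0.6223, 0.0167, 0.179]
ee_rot: [-0.396, 0.918, -0.016, 0.002]
wrist_force: [-0.4, 1.1, 0.1]
gripper_width: 0.0598
grip_force: 0.0
```

Run:
```python
from m import *
s,f=snap('wrist','w9.png');pickle.dump((s,f),open('w9.pkl','wb'))
_,a=snap('scene','s9.png');_,b=snap('side','d9.png')
def pr(n,p):
    q=R.from_quat(D[n]['orientation']).inv().apply(np.array(p)-D[n]['xyz']);K=D[n]['intrinsics'];return (K@np.array([q[0],-q[1],-q[2]])/-q[2])[:2]
for n,F in (('scene',a),('side',b)):
    im=F['frame'].astype(int);m=((im[:,:,0]>im[:,:,1]+60)&(im[:,:,0]>im[:,:,2]+60)).astype(np.uint8)
    k,l,st,ce=cv2.connectedComponentsWithStats(m)
    print(n,[(st[i].tolist(),ce[i].round(1).tolist()) for i in range(1,k) if st[i][4]>150])
    for az in (40,45,50):
        az=np.radians(az);print(pr(n,[.5499+.15*np.cos(az),-.0642+.15*np.sin(az),.083]),end=' ')
    print('bend',pr(n,[.5499,-.0642,.1]))
```

```text
scene [([0, 137, 43, 94, 3068], [20.1, 182.9]), ([338, 210, 30, 24, 315], [352.3, 219.4]), ([443, 239, 45, 46, 1651], [464.7, 261.5]), ([275, 246, 72, 40, 805], [307.7, 265.4]), ([0, 261, 13, 14, 158], [5.5, 267.5])]
[338.47569139 290.261022  ] [341.92133937 285.66581528] [344.81980607 280.89983928] bend [277.50600514 251.35524646]
side [([514, 141, 52, 61, 2267], [538.7, 169.9]), ([284, 215, 53, 19, 327], [310.2, 223.8]), ([329, 280, 88, 31, 897], [369.1, 295.7]), ([213, 296, 37, 41, 1207], [231.3, 315.6])]
[282.86034743 225.15254856] [283.58743016 228.21338458] [284.72295496 231.24858429] bend [334.72371057 215.16668623]
```

```bash
python3 -c "
from rig import bot
print(bot.sign_off())"
```

```text
the job is handed in; nothing more can be done
None
```

The red hex key is flipped and seated by its short arm in the clamp screw. I turned the screw clockwise to its stop, where the wrist sensor read about 1.6 N m, then let the key go and handed the job in at about 28 s; the judge's verdict was not shown.

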